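# Clear the scraper off the instrument case and hold its sprung lid just below balance

## Task

The seal scraper was left lying on the lid of the green instrument case: first put it away, blade first, in the empty slot of the black tool block, pushed in up to its handle. Then raise the lid by its bow handle, gently, until it is just past its balance point and the hinge springs begin to lift it (do not let it swing up to its stop or drop), ease it back and finish still holding it, motionless, a few degrees below the balance point, so that it wants to close, not fly open, while I adjust the springs. Leave the battery, the meter and the roll of tape where they are.

Things in the scene. Friction and masses are not known exactly. Their poses are not given: they have to be found in the camera images.
- case: Green instrument case with aluminium edges, fixed, 230 mm deep (x), 340 wide (y), 125 high with the lid shut (base 90, lid 35). Origin: on the bench below the middle of its front face; x points from the front (bow handle side, facing the robot) to the hinge side, y along its width, z up. Its catches are already open.
- lid (a joint): Lid angle, rad: 0 shut, grows as the front rises, stop at 1.5. The lid (0.9 kg) turns about a level hinge line along the case's y, 230 mm behind the front face, 90 above the bench. Springs make it balance at 0.85 rad (49 degrees): let go below that it sinks shut, above it swings up to the stop. At the bow handle 1.4 N lifts it from shut; within 0.1 rad of the balance 0.3 N holds it.
- lid_bar (a point): Middle of the steel bow handle's bar on the lid's front: round, 12 mm thick, along the case's y, straight for 96 mm; legs at 60 mm either side. Lid shut: axis 107.5 mm above the bench, 45 in front of the case's front face (39 free behind the bar), 275 before and 17.5 above the hinge line. It swings with the lid (308 mm high at the balance, 290 at 0.75 rad) and can turn between the fingers.
- scraper: Flat seal scraper, loose, 0.12 kg, flat on the lid at the start: orange handle 105 mm long, 26 wide, 20 thick; steel blade 80 long, 45 wide, 2.5 thick at half the handle's thickness. Origin: level with the handle's underside, where handle and blade meet; x along the blade to its tip (handle along -x), z up. Blade mid-plane at z = 10 mm; centre of mass at x = -23.
- scraper_tip (a point): Middle of the scraper blade's front edge, 80 mm along x and 10 mm along z from the scraper's origin. Axes as the scraper's.
- holder: Black slotted tool block, fixed, 109 mm deep (x), 180 wide (y -45 to +135), 76 high; two level slots side by side open in its front. Origin: on the bench below the mouth of the empty slot; x points into the block, z up. The slot at y = +90 holds a blue-handled tool, part of the block; its handle (30 wide) stands 45 out of the front.
- slot (a point): Middle of the empty slot's mouth, in the front face, 49 mm above the bench; x points straight into the slot, z up. Slot 60 mm wide, 105 deep, 8 high (45 to 53 above the bench), with 45 degree bevels 9 mm deep above and below the mouth. A window in the top shows the blade. It goes in lying flat until the handle stops at the mouth, tip 80 to 83 mm inside. Let go, it stays, drooping about 5 degrees.
- battery: Grey sealed battery, 65 x 150 x 92 mm, 2.2 kg, standing at the left. Origin under its centre. To be left alone.
- tape: Red roll of tape lying flat, 96 mm across, 20 high. Origin under its centre. To be left alone.
- meter: Yellow hand-held meter lying flat behind the tool block, 150 x 75 x 34 mm. Origin under its centre. To be left alone.
There are look-alikes about, which are no part of the job. Of the things like the scraper, leave any that is brown; of the rest the larger one is meant.

How it is judged:
By the outcome, as a careful person would: the job done as asked, in the order asked, and still so for the second after the job is handed in, while the arm keeps its last pose, push and grip.
It also fails if it takes over 66 s, if anything falls off the work surface, if the arm or the gripper's body presses on something with over 40 N, if the wrist force passes 120 N, or if a joint passes its speed limit or range.

## Robot

A 6-joint arm with a two-finger parallel gripper is mounted at the origin on the work surface. World frame = base frame: x ahead of the robot, y to its left, z up, the work surface at z = 0. Lengths are in m, angles in rad, forces in N, time in s.
With the tool pointing down it reaches from about 0.25 to 0.725 m from the base axis. Payload 4 kg.
Tool frame: the origin (TCP) lies midway between the tips of the shut fingers; the grasp point (between the pads) lies 19 mm behind it; z points along the fingers, y is the line along which they close (so a half turn about z gives the same grasp; the last joint's range is limited). The gripper opens to 85 mm and grips with 20 to 120 N. Pads are 22 mm wide; open, the fingers measure 114 mm over their backs; the gripper's body (76 mm by 85 mm) begins 54 mm behind the grasp point. The pads swing forward as they close: fully open they stand 13 mm farther back than shut.
Start: joints at [1.162, 0.241, 0.005, 1.335, 0, 1.571], TCP at [0.199, 0.459, 0.231] pointing down, gripper open.
Joint ranges: [-2.72, 2.72], [-1.05, 1.87], [-1.09, 1.28], [-1.99, 2.15], [-1.42, 1.44], [-3.14, 3.14]. Speed limits (rad/s): [2.79, 2.79, 3.14, 3.14, 3.14, 3.14].

## Interface

Orientations are given as a unit quaternion [x, y, z, w].
In Python, from workcell import bot gives the robot as it stands.
- The arm moves only by the tool play_rows, never from a script. Its argument "moves" is a list of rows, each a list of 3 entries, a list of its own where there are three numbers: the opening, from -1 (shut) to 1 (fully open), then the shift along the tool's x, y, z in cm, then the turn, a rotation vector about the tool's x, y, z in rad. A call has 1 to 12 rows; each row shifts and turns the commanded pose from where the row before left it, along the tool's axes as they then stand; what a row does not reach is not made up. A row lasts 1/12 s, in which the tool goes at most 41.7 mm and 7.16 degrees, less where a joint would pass 70% of its speed; a pose out of reach is approached as far as the arm can. A call is refused whole if a number of a shift passes 4.17 or a number of a turn 0.125, either way. A call with a gripper value outside its range is refused whole. The fingers move at their own pace and stop on an object; the grip force is fixed at half the most. Time passes only in rows, so rows that do not move let the fingers close. It gives the time, the measured TCP pose, the force and the opening at its end, in the units of the state.
- bot.get_obs(): the state, without advancing time (a new reading comes with each control period).
- bot.camera(name): name is "scene" or "top" or "wrist"; returns (picture, depth): 384x512x3 uint8, red, green, blue; 384x512 float32, m along the optical axis (not along the pixel's ray), 0 where there is no reading.
- bot.camera_info(name): a dict with "K" (3x3 intrinsics, pixels), "world_from_camera" (4x4, takes a point from camera to world coordinates); the wrist camera has in their place "T_tool_cam" (4x4, takes a point from camera to tool coordinates, whose origin is the TCP and whose axes are the flange's). Camera axes: x right, y up, looking along -z (the intrinsics and any distortion apply to the point x, -y, -z); pixel columns grow to the right and rows downward; lengths in m; the calibration is good to about 2 mm. A picture is of the moment at which its call begins: read the wrist's pose just before it. camera_info takes no time and is no camera call.
- bot.job_done(): hands the job in, once; it reports no verdict.
The state is a dict: "clock": time; "joint_pos": joint angles; "joint_vel": joint speeds; "tau": joint torques, N m; "eef_pos": TCP position; "tool_rot": TCP orientation; "ft_force": force on the tool from outside, world axes, zero at the start; "ft_torque": the same for the moment, N m; "grip_width": finger opening in m.
Only numpy, scipy, OpenCV 4.12 (cv2) and the standard library are available. Lean on these libraries where they do the work, as an engineer would, in place of code of your own. Each camera call takes 0.05 s, during which the arm holds its last target. There are 200 camera calls.

## Working session

There is one attempt and no reset: what is moved stays moved. The work goes in short steps, Python scripts to look and compute and a tool call to move; the robot and the scene stay as the last step left them, time stands still between calls to the robot, and variables do not carry over. Pictures are saved under pics/ and viewed, on a budget of 10 in all, crops included, one or two more only if the job needs it, and the job is handed in when it is done.

Besides the shell and the picture viewer there is one more tool, called after "Call:" in YAML: its name, and indented under it one key for each argument. play_rows: Moves the arm, as the interface text tells. Its arguments: {"type":"object","properties":{"moves":{"type":"array"}},"required":["moves"]}

```bash
mkdir -p pics; ls
cat > h.py <<'E'
import numpy as np, cv2
from workcell import bot
from scipy.spatial.transform import Rotation as R
def grab(n):
    o=bot.get_obs(); im,d=bot.camera(n); ci=bot.camera_info(n); K=np.array(ci["K"])
    if "world_from_camera" in ci: T=np.array(ci["world_from_camera"])
    else:
        W=np.eye(4); W[:3,:3]=R.from_quat(o["tool_rot"]).as_matrix(); W[:3,3]=o["eef_pos"]; T=W@np.array(ci["T_tool_cam"])
    v,u=np.mgrid[:im.shape[0],:im.shape[1]]
    P=np.stack([(u-K[0,2])/K[0,0]*d,-(v-K[1,2])/K[1,1]*d,-d],-1)
    P=P@T[:3,:3].T+T[:3,3]; P[d==0]=np.nan
    return im,d,P
def save(n,im,s=1): cv2.imwrite('pics/'+n,cv2.resize(im[:,:,::-1],None,fx=s,fy=s,interpolation=cv2.INTER_CUBIC))
E
python3 - <<'E'
from h import *
print(bot.get_obs()); print({k:v for k,v in bot.camera_info("wrist").items()}, bot.camera_info("top"))
im,d,P=grab("top"); save('top.png',im,1.5); np.savez('top.npz',im=im,P=P)
im,d,P=grab("scene"); save('scene.png',im,1.5); np.savez('scene.npz',im=im,P=P)
E
```

```text
pics
{'clock': 0.0, 'joint_pos': array([ 1.16197721e+00,  2.41413744e-01,  3.70979857e-03,  1.33518099e+00,
       -1.17926461e-05,  1.57081472e+00]), 'joint_vel': array([-0.00109122,  0.00045233,  0.00023666, -0.00032747,  0.00035943,
        0.00097587]), 'tau': array([ 1.10393932e-03, -3.72316682e+01,  2.52408046e+01,  1.68859115e-02,
        8.11737391e-05, -9.53868238e-06]), 'eef_pos': array([0.19851514, 0.45821428, 0.23040706]), 'tool_rot': array([ 2.02997937e-01,  9.79178608e-01, -1.02375997e-03, -2.06198992e-04]), 'ft_force': array([-0.3128053 ,  0.21032278,  0.52809963]), 'ft_torque': array([-0.03607239, -0.02446573, -0.06086345]), 'grip_width': 0.08547907206845516}
{'K': array([[344.54416339,   0.        , 255.36356635],
       [  0.        , 344.54416339, 189.05302145],
       [  0.        ,   0.        ,   1.        ]]), 'T_tool_cam': array([[-1.64003347e-04,  9.59762240e-01,  2.80813844e-01,
         7.22991851e-02],
       [ 9.99999964e-01,  2.16822556e-04, -1.57024882e-04,
        -2.02622885e-04],
       [-2.11593328e-04,  2.80813808e-01, -9.59762242e-01,
        -1.41744263e-01],
       [ 0.00000000e+00,  0.00000000e+00,  0.00000000e+00,
         1.00000000e+00]])} {'K': array([[413.34713825,   0.        , 252.08041581],
       [  0.        , 413.34713825, 201.44078156],
       [  0.        ,   0.        ,   1.        ]]), 'world_from_camera': array([[-0.00246812,  0.98293936, -0.18391338,  0.39425015],
       [-0.99949718, -0.00823865, -0.03061884,  0.14502964],
       [-0.03161166,  0.18374533,  0.98246545,  1.20506214],
       [ 0.        ,  0.        ,  0.        ,  1.        ]])}
```

View pics/top.png

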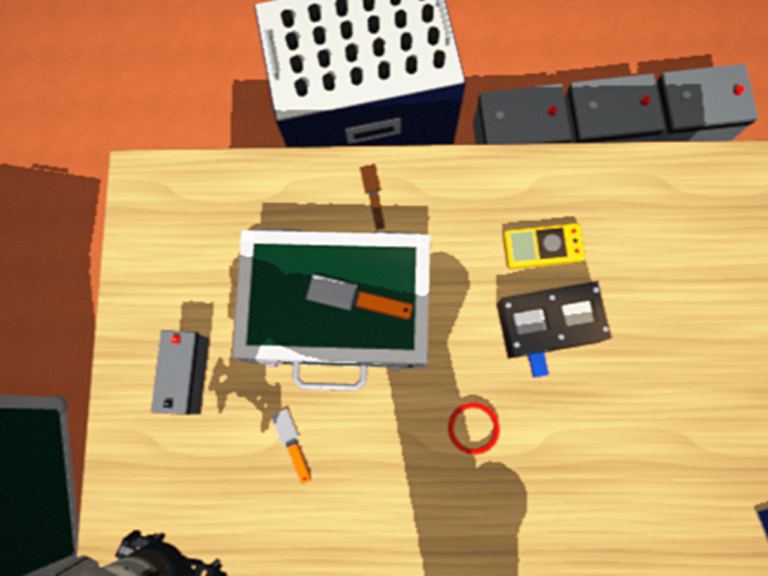

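View pics/scene.png

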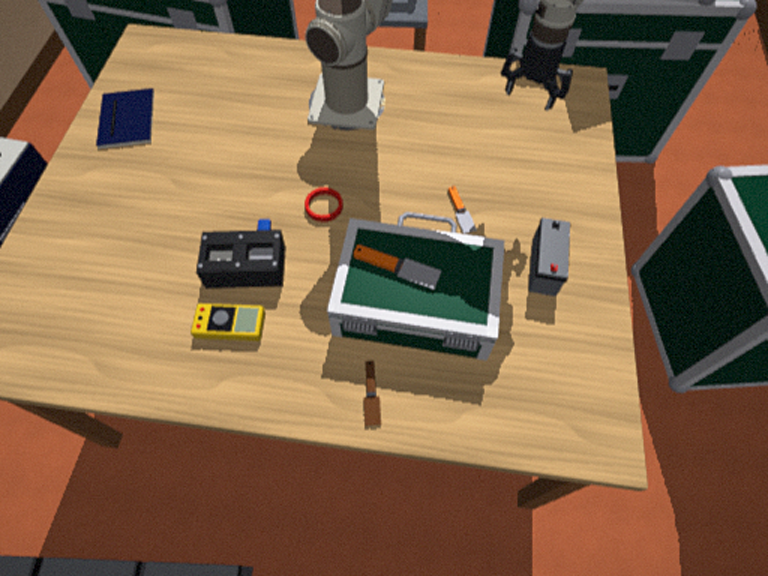

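```bash
cat > m.py <<'E'
from h import *
for n in("top","scene"):
    z=np.load(n+'.npz'); im,P=z['im'],z['P']; hsv=cv2.cvtColor(im,cv2.COLOR_RGB2HSV)
    H,S,V=[hsv[...,i].astype(int) for i in range(3)]; Z=P[...,2]; on=(P[...,0]<0.95)&(Z>-0.02)&(Z<0.2)
    def rect(name,m):
        m=m&on; k,lab,st,_=cv2.connectedComponentsWithStats(m.astype(np.uint8))
        for i in np.argsort(-st[1:,4])[:3]+1:
            if st[i,4]<40: continue
            q=P[lab==i]; (c,s,a)=cv2.minAreaRect((q[:,:2]*1000).astype(np.float32))
            print(n,name,st[i,:2]+st[i,2:4]//2,st[i,4],'c',np.round(c),'size',np.round(s),'ang',round(a,1),'z',np.round(np.percentile(q[:,2],[10,50,90])*1000))
    rect('orange',(H>=5)&(H<18)&(S>190)&(V>120)&(Z>0.003))
    rect('hi110-130',(Z>0.113)&(Z<0.14))
    rect('black block',(Z>0.065)&(Z<0.083)&(P[...,1]<0.05))
    rect('blue',(H>100)&(H<130)&(S>150)&(V>80)&(P[...,0]>.3))
    rect('red',((H<4)|(H>175))&(S>180)&(V>100)&(P[...,0]>.2)&(Z<.03))
    rect('bar',(Z>0.095)&(Z<0.113)&(P[...,0]<0.5)&(S<60))
    rect('bat',(Z>0.08)&(Z<0.1)&(P[...,1]>.2))
    rect('blade',(Z>0.131)&(Z<0.15)&(S<60))
E
python3 m.py
```

```text
top orange [256 204] 353 c [588. 168.] size [95. 26.] ang 76.0 z [142. 145. 147.]
top orange [199 309] 159 c [312. 331.] size [72. 20.] ang 23.4 z [12. 15. 18.]
top orange [247 119] 133 c [878. 200.] size [51. 26.] ang 11.3 z [ 6.  8. 11.]
top hi110-130 [221 205] 10532 c [592. 261.] size [343. 275.] ang 88.3 z [123. 125. 129.]
top black block [372 212] 2017 c [ 576. -146.] size [110. 182.] ang 9.6 z [73. 76. 79.]
top blue [358 242] 151 c [ 493. -112.] size [44. 26.] ang 9.4 z [53. 57. 60.]
top red [315 286] 240 c [376.   6.] size [89. 91.] ang 89.1 z [16. 20. 23.]
top bar [215 256] 104 c [451. 279.] size [99. 16.] ang 83.1 z [109. 111. 113.]
top bat [116 248] 1364 c [479. 551.] size [ 68. 151.] ang 85.4 z [88. 92. 95.]
top blade [222 195] 527 c [613. 258.] size [85. 45.] ang 75.1 z [134. 136. 140.]
scene orange [250 172] 194 c [589. 171.] size [91. 25.] ang 75.7 z [140. 143. 145.]
scene orange [304 132] 66 c [310. 335.] size [64. 18.] ang 22.8 z [11. 13. 16.]
scene hi110-130 [277 186] 7037 c [601. 265.] size [342. 257.] ang 88.1 z [121. 124. 127.]
scene hi110-130 [229  50] 168 c [39.
[... 167 characters left out ...]
 83 c [51. -2.] size [99. 29.] ang 83.1 z [67. 75. 82.]
scene blue [176 150] 55 c [ 487. -110.] size [34. 26.] ang 9.8 z [52. 55. 57.]
scene red [215 136] 140 c [378.   8.] size [93. 92.] ang 29.4 z [15. 18. 20.]
scene bar [229  55] 105 c [44.  6.] size [ 42. 113.] ang 3.4 z [ 97. 105. 112.]
scene bar [284 149] 95 c [464. 269.] size [130.  38.] ang 88.2 z [108. 110. 112.]
scene bat [369 166] 784 c [478. 556.] size [ 67. 154.] ang 86.5 z [87. 91. 94.]
scene bat [292 225] 258 c [734. 316.] size [230.  19.] ang 87.7 z [84. 94. 99.]
scene blade [279 182] 355 c [612. 260.] size [90. 47.] ang 75.0 z [133. 135. 138.]
scene blade [229  48] 111 c [44. 11.] size [ 40. 111.] ang 12.0 z [134. 140. 148.]
```

Call:
play_rows:
  moves:
    - [1,[0,0,0],[0,0,0.118]]
    - [1,[0,0,0],[0,0,0.118]]
    - [1,[0,0,0],[0,0,0.118]]
    - [1,[0,0,0],[0,0,0.118]]
    - [1,[0,0,0],[0,0,0.118]]
    - [1,[0,0,0],[0,0,0.118]]
    - [1,[0,0,0],[0,0,0.118]]
    - [1,[0,0,0],[0,0,0.118]]
    - [1,[0,0,0],[0,0,0.118]]
    - [1,[0,0,0],[0,0,0.118]]
    - [1,[0,0,0],[0,0,0.118]]
    - [1,[0,0,0],[0,0,0.118]]

```text
clock: 1.1
eef_pos: [0.1986, 0.4584, 0.2308]
tool_rot: [0.793, 0.61, -0.001, 0.0]
ft_force: [-0.2, -0.3, 0.3]
grip_width: 0.0855
```

Call:
play_rows:
  moves:
    - [1,[-1.45,3.76,0],[0,0,0]]
    - [1,[-1.45,3.76,0],[0,0,0]]
    - [1,[-1.45,3.76,0],[0,0,0]]
    - [1,[-1.45,3.76,0],[0,0,0]]
    - [1,[-1.45,3.76,0],[0,0,0]]
    - [1,[-1.45,3.76,0],[0,0,0]]
    - [1,[-1.45,3.76,0],[0,0,0]]
    - [1,[-1.45,3.76,0],[0,0,0]]
    - [1,[-1.45,3.76,0],[0,0,0]]
    - [1,[-1.45,3.76,0],[0,0,0]]
    - [1,[-1.45,3.76,0],[0,0,0]]
    - [1,[-1.45,3.76,0],[0,0,0]]

```text
clock: 2.1
eef_pos: [0.5928, 0.1754, 0.2307]
tool_rot: [0.791, 0.612, -0.0, -0.0]
ft_force: [0.6, 0.5, 0.0]
grip_width: 0.0852
```

```bash
cat >> h.py <<'E'
def pose(o=None):
    o=o or bot.get_obs(); M=R.from_quat(o["tool_rot"]).as_matrix()
    print('t',round(o["clock"],2),'tcp',np.round(o["eef_pos"]*1000,1),'yang',np.round(np.degrees(np.arctan2(M[1,1],M[0,1])),2),'zax',np.round(M[:,2],3),'j',np.round(o["joint_pos"],2),'F',np.round(o["ft_force"],2),'g',round(o["grip_width"]*1000,1)); return o,M
def to(target_mm,yang=None):
    o,M=pose()
    print('shift cm in tool axes',np.round(M.T@(np.array(target_mm)/1000-o["eef_pos"])*100,2))
    if yang is not None:
        a=np.radians(yang); y=np.array([np.cos(a),np.sin(a),0]); z=np.array([0,0,-1.]); W=np.c_[np.cross(y,z),y,z]
        rv=R.from_matrix(M.T@W).as_rotvec(); print('turn first',np.round(rv,3),'then shift',np.round(W.T@(np.array(target_mm)/1000-o["eef_pos"])*100,2))
E
python3 - <<'E'
from h import *
pose()
im,d,P=grab("wrist"); save('w1.png',im,1.5); np.savez('w1.npz',im=im,P=P)
hsv=cv2.cvtColor(im,cv2.COLOR_RGB2HSV); H,S,V=[hsv[...,i].astype(int) for i in range(3)]; Z=P[...,2]
for n,m in(('handle',(H>=5)&(H<18)&(S>170)&(Z>.137)&(Z<.155)),('blade',(Z>.131)&(Z<.142)&(S<90))):
    k,lab,st,_=cv2.connectedComponentsWithStats(m.astype(np.uint8))
    i=1+np.argmax(st[1:,4]); q=P[lab==i]; print(n,st[i],cv2.minAreaRect((q[:,:2]*1000).astype(np.float32)),np.median(q[:,2]))
E
```

```text
t 2.1 tcp [592.8 175.4 230.7] yang -14.57 zax [-0.001 -0.    -1.   ] j [0.29 0.48 0.36 1.44 0.   2.11] F [0.55 0.47 0.05] g 85.2
handle [ 233  140   37  125 4292] ((586.884521484375, 168.8835906982422), (92.72164154052734, 25.346820831298828), 75.264404296875) 0.1438789163054202
blade [ 214    0   73  124 8520] ((610.5096435546875, 260.2515869140625), (74.93474578857422, 45.206756591796875), 75.47770690917969) 0.1353609842540027
```

View pics/w1.png

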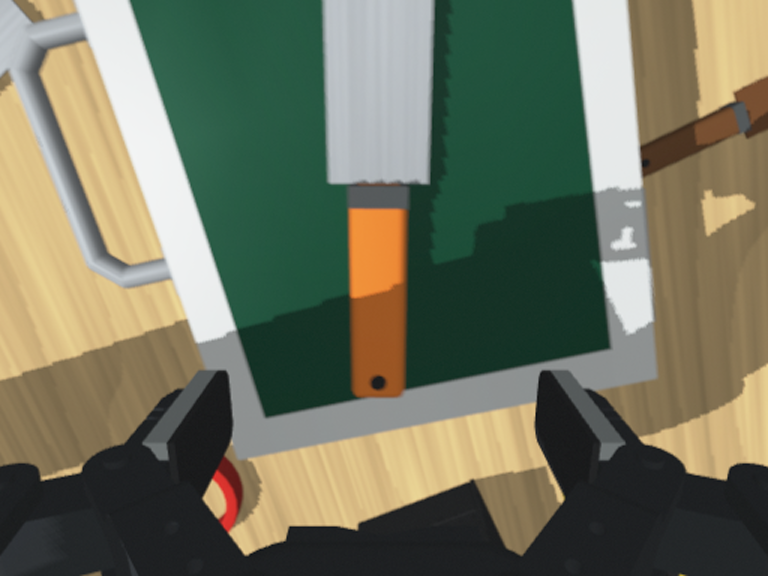

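The larger orange scraper (w1: handle at (378,290), blade at (380,90)) lies on the lid, as described. The two look-alikes are the brown one behind the case (700,130) and the small orange one on the bench. I'll grip the handle now.

Call:
play_rows:
  moves:
    - [1,[-0.1,-0.4,3.5],[0,0,0]]
    - [1,[0,0,3.5],[0,0,0]]
    - [1,[0,0,2.0],[0,0,0]]
    - [1,[0,0,1.0],[0,0,0]]
    - [1,[0,0,0.3],[0,0,0]]
    - [1,[0,0,0],[0,0,0]]
    - [-1,[0,0,0],[0,0,0]]
    - [-1,[0,0,0],[0,0,0]]
    - [-1,[0,0,0],[0,0,0]]
    - [-1,[0,0,0],[0,0,0]]
    - [-1,[0,0,0],[0,0,0]]
    - [-1,[0,0,0],[0,0,0]]

```text
clock: 3.15
eef_pos: [0.5882, 0.1772, 0.1295]
tool_rot: [0.791, 0.612, 0.001, 0.0]
ft_force: [-0.9, 0.2, 4.1]
grip_width: 0.0243
```

Call:
play_rows:
  moves:
    - [-1,[0,0,0],[0,0,0]]
    - [-1,[0,0,0],[0,0,0]]
    - [-1,[0,0,0],[0,0,0]]
    - [-1,[0,0,0],[0,0,0]]

```text
clock: 3.48
eef_pos: [0.5882, 0.1772, 0.1295]
tool_rot: [0.791, 0.612, 0.001, 0.0]
ft_force: [-0.7, -0.8, 6.8]
grip_width: 0.0243
```

```bash
python3 -c "
from h import *
pose()"
```

```text
t 3.48 tcp [588.2 177.2 129.5] yang -14.56 zax [ 0.002  0.001 -1.   ] j [ 0.29  0.52  0.15  1.2  -0.    2.12] F [-0.7  -0.84  6.77] g 24.3
```

Call:
play_rows:
  moves:
    - [-1,[0,0,-1.0],[0,0,0]]
    - [-1,[0,0,-2.0],[0,0,0]]
    - [-1,[0,0,-3.0],[0,0,0]]
    - [-1,[0,0,-3.0],[0,0,0]]
    - [-1,[0,0,-1.0],[0,0,0]]

```text
clock: 3.9
eef_pos: [0.5892, 0.1775, 0.2332]
tool_rot: [0.791, 0.612, 0.003, 0.001]
ft_force: [1.1, -0.3, 0.0]
grip_width: 0.0242
```

Call:
play_rows:
  moves:
    - [-1,[0,0,0],[0,0,0.06]]
    - [-1,[0,0,0],[0,0,0.11]]
    - [-1,[0,0,0],[0,0,0.11]]
    - [-1,[0,0,0],[0,0,0.11]]
    - [-1,[0,0,0],[0,0,0.11]]
    - [-1,[0,0,0],[0,0,0.11]]
    - [-1,[0,0,0],[0,0,0.11]]
    - [-1,[0,0,0],[0,0,0.11]]
    - [-1,[0,0,0],[0,0,0.11]]
    - [-1,[0,0,0],[0,0,0.11]]
    - [-1,[0,0,0],[0,0,0.1]]

```text
clock: 4.82
eef_pos: [0.5943, 0.1478, 0.2272]
tool_rot: [0.993, 0.116, -0.003, -0.015]
ft_force: [1.2, 0.5, -2.0]
grip_width: 0.0243
```

Call:
play_rows:
  moves:
    - [-1,[-1.2,1.5,0],[0,0,0]]
    - [-1,[-2.4,3.0,0],[0,0,0]]
    - [-1,[-2.4,3.0,0],[0,0,0]]
    - [-1,[-2.4,3.0,0],[0,0,0]]
    - [-1,[-2.4,3.0,0],[0,0,0]]
    - [-1,[-2.4,3.0,0],[0,0,0]]
    - [-1,[-2.4,3.0,0],[0,0,0]]
    - [-1,[-2.4,3.0,0],[0,0,0]]
    - [-1,[-2.4,3.0,0],[0,0,0]]
    - [-1,[-2.4,3.0,0],[0,0,0]]
    - [-1,[-2.4,3.0,0],[0,0,0]]
    - [-1,[-2.4,3.0,0],[0,0,0]]

```text
clock: 5.82
eef_pos: [0.4019, -0.2547, 0.2187]
tool_rot: [0.994, 0.112, -0.003, -0.014]
ft_force: [0.5, -0.6, -1.1]
grip_width: 0.0244
```

```bash
cat > w.py <<'E'
from h import *
import sys
o,M=pose(); p=np.array(o["eef_pos"])
im,d,P=grab("wrist"); save(sys.argv[1]+'.png',im,1.5)
Q=(P-p)@M*1000   # tool frame mm
hsv=cv2.cvtColor(im,cv2.COLOR_RGB2HSV); H,S,V=[hsv[...,i].astype(int) for i in range(3)]
m=(Q[...,2]>-40)&(Q[...,2]<15)&(Q[...,0]>20)&(abs(Q[...,1])<45)
k,lab,st,_=cv2.connectedComponentsWithStats(m.astype(np.uint8)); i=1+np.argmax(st[1:,4]); m=lab==i
q=Q[m]; print('held n',len(q),'x',np.percentile(q[:,0],[0,1,50,99,100]))
for x in range(20,150,8):
    s=q[(q[:,0]>=x)&(q[:,0]<x+8)]
    if len(s)>10: print(x+4,'y',np.round(np.percentile(s[:,1],[1,99]),1),'mid',np.round(np.percentile(s[:,1],[1,99]).mean(),1),'z',np.round(np.median(s[:,2]),1), 'z at y-/+',np.round(np.median(s[s[:,1]<-5,2]),1),np.round(np.median(s[s[:,1]>5,2]),1))
E
python3 w.py w2
python3 - <<'E'
from h import *
im,d,P=grab("top"); Z=P[...,2]
m=(Z>.068)&(Z<.083)&(P[...,1]<0)&(P[...,0]>.5)&(im.max(-1)<90)
q=P[m]*1000; print(cv2.minAreaRect(q[:,:2].astype(np.float32)),np.median(q[:,2]))
E
```

```text
t 5.82 tcp [ 401.9 -254.7  218.7] yang -77.09 zax [-0.008  0.027 -1.   ] j [-0.58  0.22 -0.06  1.32  0.02  2.34] F [ 0.46 -0.58 -1.07] g 24.4
held n 22637 x [ 20.02310803  21.56065316  69.49250491 100.55068265 101.28137543]
24 y [-12.9  12.5] mid -0.2 z -14.2 z at y-/+ -14.1 -14.0
32 y [-12.6  12.6] mid 0.0 z -14.2 z at y-/+ -14.1 -14.0
40 y [-12.9  12.8] mid -0.0 z -14.5 z at y-/+ -14.5 -14.4
48 y [-21.5  21.5] mid 0.0 z -6.7 z at y-/+ -6.3 -6.2
56 y [-22.  22.] mid 0.0 z -5.6 z at y-/+ -5.6 -5.6
64 y [-22.   22.1] mid 0.0 z -5.6 z at y-/+ -5.6 -5.5
72 y [-21.9  22.1] mid 0.1 z -5.5 z at y-/+ -5.5 -5.5
80 y [-21.9  22.2] mid 0.1 z -5.5 z at y-/+ -5.5 -5.5
88 y [-21.9  22.2] mid 0.1 z -5.5 z at y-/+ -5.5 -5.5
96 y [-21.9  22.2] mid 0.1 z -5.5 z at y-/+ -5.5 -5.4
104 y [-21.8  22.3] mid 0.3 z -5.2 z at y-/+ -5.2 -5.2
((575.0114135742188, -145.3297119140625), (109.29810333251953, 180.56280517578125), 9.75833511352539) 76.1135396338245
```

View pics/w2.png

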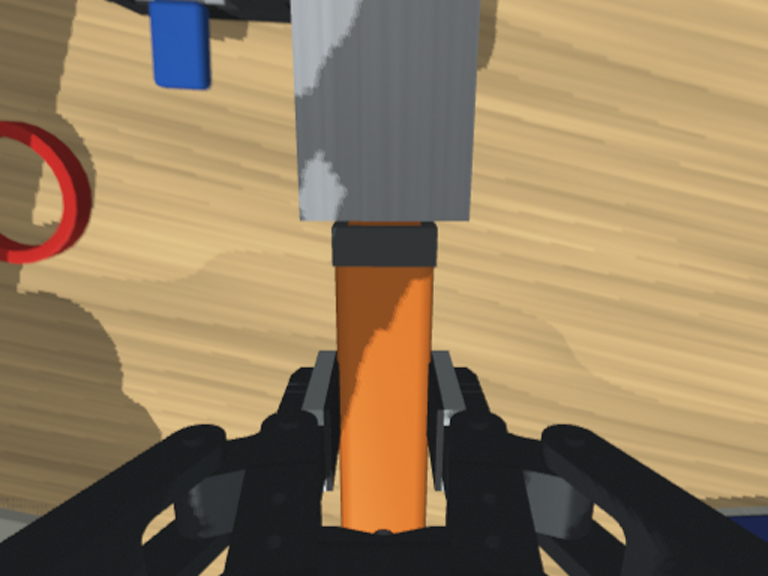

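```bash
python3 -c "
from h import *
to([375,-225.4,120],-80.3)"
```

```text
t 5.92 tcp [ 400.6 -257.6  218.5] yang -77.56 zax [-0.009  0.025 -1.   ] j [-0.58  0.22 -0.06  1.32  0.02  2.34] F [ 0.5   0.64 -0.32] g 24.2
shift cm in tool axes [-1.77 -3.44  9.95]
turn first [-0.027  0.004  0.048] then shift [-1.98 -3.61  9.85]
```

Call:
play_rows:
  moves:
    - [-1,[0,0,0],[0,0,0]]
    - [-1,[0,0,0],[0,0,0]]
    - [-1,[0,0,0],[0,0,0]]

```text
clock: 6.17
eef_pos: [0.4038, -0.2525, 0.219]
tool_rot: [0.993, 0.113, -0.002, -0.014]
ft_force: [0.4, 0.5, -1.2]
grip_width: 0.0243
```

```bash
python3 -c "
from h import *
to([375,-225.4,120],-80.3)"
```

```text
t 6.17 tcp [ 403.8 -252.5  219. ] yang -77.0 zax [-0.008  0.027 -1.   ] j [-0.57  0.22 -0.06  1.32  0.02  2.34] F [ 0.42  0.5  -1.17] g 24.3
shift cm in tool axes [-2.18 -3.01  9.99]
turn first [-0.028  0.002  0.058] then shift [-2.38 -3.15  9.9 ]
```

Call:
play_rows:
  moves:
    - [-1,[0,0,0],[-0.014,0,0.029]]
    - [-1,[0,0,0],[-0.014,0,0.029]]
    - [-1,[-0.6,-0.8,2.5],[0,0,0]]
    - [-1,[-0.6,-0.8,2.5],[0,0,0]]
    - [-1,[-0.6,-0.8,2.5],[0,0,0]]
    - [-1,[-0.6,-0.8,2.4],[0,0,0]]
    - [-1,[0,0,0],[0,0,0]]
    - [-1,[0,0,0],[0,0,0]]
    - [-1,[0,0,0],[0,0,0]]
    - [-1,[0,0,0],[0,0,0]]

```text
clock: 7.0
eef_pos: [0.3767, -0.2271, 0.1222]
tool_rot: [0.996, 0.084, 0.001, 0.002]
ft_force: [0.8, 0.1, -1.7]
grip_width: 0.0243
```

```bash
python3 -c "
from h import *
to([375,-225.4,44.7],-80.3)"
```

```text
t 7.0 tcp [ 376.7 -227.1  122.2] yang -80.37 zax [ 0.002 -0.004 -1.   ] j [-0.54  0.2  -0.34  1.02 -0.    2.43] F [ 0.82  0.14 -1.75] g 24.3
shift cm in tool axes [-0.15 -0.22  7.75]
turn first [ 0.004 -0.002 -0.001] then shift [-0.14 -0.19  7.75]
```

Call:
play_rows:
  moves:
    - [-1,[0,-0.2,2.0],[0.004,0,0]]
    - [-1,[0,0,2.0],[0,0,0]]
    - [-1,[0,0,2.0],[0,0,0]]
    - [-1,[0,0,1.0],[0,0,0]]
    - [-1,[0,0,0.6],[0,0,0]]
    - [-1,[0,0,0.15],[0,0,0]]
    - [-1,[0,0,0],[0,0,0]]
    - [-1,[0,0,0],[0,0,0]]
    - [-1,[0,0,0],[0,0,0]]

```text
clock: 7.75
eef_pos: [0.3748, -0.2247, 0.0438]
tool_rot: [0.997, 0.083, -0.0, -0.001]
ft_force: [1.7, 0.2, -0.6]
grip_width: 0.0246
```

Run:
```python
from h import *
to([375,-225.4,44.7],-80.3)
o,M=pose(); im,d,P=grab("wrist"); save('w3.png',im,1.5)
Z=P[...,2]; Q=(P-o["eef_pos"])@M*1000
b=(P@np.diag([1000]*3)-[528.9,-199.1,0])@R.from_euler('z',9.7,degrees=True).as_matrix()
# block top points in block frame from wrist view
m=(Z>.068)&(Z<.083)&(b[...,0]>-15)&(b[...,0]<60)
q=b[m]; print('top edge x',np.percentile(q[:,0],[0,1,5]),'y',np.percentile(q[:,1],[0,1,99]),len(q))
for y in range(-40,60,20):
    s=q[abs(q[:,1]-y)<8]; 
    if len(s): print(y,np.percentile(s[:,0],[1,3]),np.median(s[:,2]))
t=(abs(Q[...,2]+5.5)<4)&(Q[...,0]>50)&(abs(Q[...,1])<30)
print('tip tool x',np.percentile(Q[t][:,0],[50,99,100]),'blade world z',np.median(Z[t]),[ (a,np.round(np.median(Z[t&(abs(Q[...,0]-a)<5)])*1000,1)) for a in (60,80,100,115)],'block y of blade',np.percentile(b[t][:,1],[1,99]))
```

```text
t 7.75 tcp [ 374.8 -224.7   43.8] yang -80.42 zax [-0.     0.001 -1.   ] j [-0.54  0.3  -0.45  0.82  0.    2.43] F [ 1.67  0.18 -0.58] g 24.6
shift cm in tool axes [ 0.01  0.08 -0.09]
turn first [-0.001  0.    -0.002] then shift [ 0.01  0.08 -0.09]
t 7.75 tcp [ 374.8 -224.7   43.8] yang -80.42 zax [-0.     0.001 -1.   ] j [-0.54  0.3  -0.45  0.82  0.    2.43] F [ 1.67  0.18 -0.58] g 24.6Traceback (most recent call last):
  File "<stdin>", line 8, in <module>
    return _quantile_unchecked(
        a, q, axis, out, overwrite_input, method, keepdims, weights)
    return _ureduce(a,
                    func=_quantile_ureduce_func,
    ...<5 lines>...
                    overwrite_input=overwrite_input,
                    method=method)
    r = func(a, **kwargs)
    result = _quantile(arr,
                       quantiles=q,
    ...<2 lines>...
                       out=out,
                       weights=wgt)
    slices_having_nans = np.isnan(arr[-1, ...])
                                  ~~~^^^^^^^^^
IndexError: index -1 is out of bounds for axis 0 with size 0
```

View pics/w3.png

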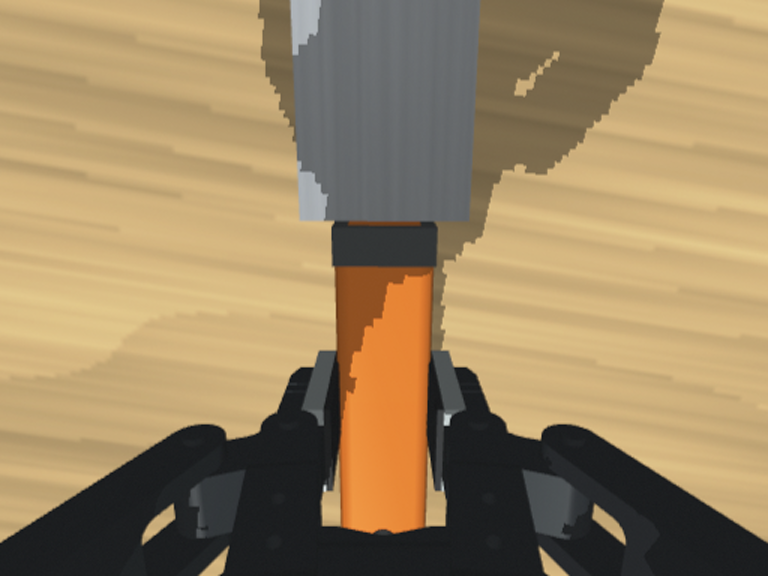

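Call:
play_rows:
  moves:
    - [-1,[0.8,0.08,-0.09],[0,0,0]]
    - [-1,[1.0,0,0],[0,0,0]]
    - [-1,[0.8,0,0],[0,0,0]]
    - [-1,[0.7,0,0],[0,0,0]]
    - [-1,[0.7,0,0],[0,0,0]]
    - [-1,[0.7,0,0],[0,0,0]]
    - [-1,[0,0,0],[0,0,0]]
    - [-1,[0,0,0],[0,0,0]]

```text
clock: 8.47
eef_pos: [0.4206, -0.2168, 0.0434]
tool_rot: [0.996, 0.084, -0.001, -0.001]
ft_force: [0.4, -0.1, -1.8]
grip_width: 0.0245
```

Run:
```python
from h import *
to([420,-217.4,44.7],-80.3)
o,M=pose(); im,d,P=grab("top"); save('t2.png',im[170:260,300:430],6)
```

```text
t 8.47 tcp [ 420.6 -216.8   43.4] yang -80.38 zax [-0.003  0.003 -1.   ] j [-0.48  0.37 -0.36  0.85  0.    2.5 ] F [ 0.42 -0.07 -1.75] g 24.5
shift cm in tool axes [-0.07  0.05 -0.13]
turn first [-0.003  0.002 -0.001] then shift [-0.07  0.05 -0.13]
t 8.47 tcp [ 420.6 -216.8   43.4] yang -80.38 zax [-0.003  0.003 -1.   ] j [-0.48  0.37 -0.36  0.85  0.    2.5 ] F [ 0.42 -0.07 -1.75] g 24.5
```

View pics/t2.png

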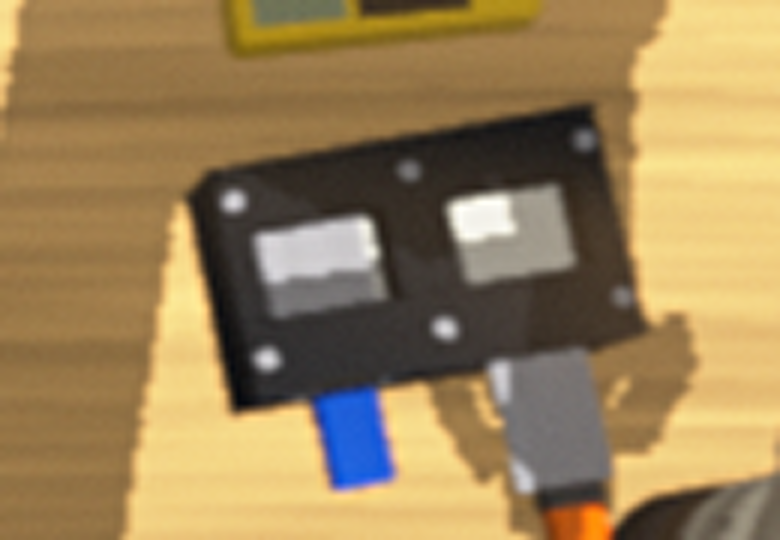

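Run:
```python
from h import *
ci=bot.camera_info("top"); K=ci["K"]; T=np.array(ci["world_from_camera"])
def ray(u,v,z):
    u=300+u/6;v=170+v/6
    d=T[:3,:3]@np.array([(u-K[0,2])/K[0,0],-(v-K[1,2])/K[1,1],-1]); c=T[:3,3]; return (c+d*(z-c[2])/d[2])*1000
Rb=R.from_euler('z',9.7,degrees=True).as_matrix()
f=lambda u,v,z: np.round((ray(u,v,z)-[528.9,-199.1,0])@Rb,1)
for n,u,v,z in(('win tl',445,205,.076),('tr',560,185,.076),('br',578,268,.076),('bl',468,285,.076),('wLtl',250,235,.076),('wLtr',370,215,.076),('blade L',490,362,.05),('blade R',585,350,.05),('bL2',515,490,.05),('bR2',608,487,.05),('corner FR',650,332,.076),('corner FL',237,410,.076),('BR',592,107,.076),('BL',207,175,.076),('blueL',318,400,.06),('blueR',378,392,.06)): print(n,f(u,v,z))
```

```text
win tl [72.6 31.6 76. ]
tr [ 72.5 -22.   76. ]
br [ 33.6 -21.   76. ]
bl [34.6 29.6 76. ]
wLtl [ 74.6 121.9  76. ]
wLtr [74.1 66.2 76. ]
blade L [ 0.2 20.2 50. ]
blade R [ -1.9 -24.   50. ]
bL2 [-59.3  22.4  50. ]
bR2 [-65.2 -19.5  50. ]
corner FR [ -0.7 -45.9  76. ]
corner FL [ -2.9 144.5  76. ]
BR [105.6 -44.8  76. ]
BL [105.5 135.4  76. ]
blueL [ -3.8 104.1  60. ]
blueR [-5.  76.4 60. ]
```

Call:
play_rows:
  moves:
    - [-1,[0.5,-0.1,-0.08],[0,0,0]]
    - [-1,[0.8,0,0],[0,0,0]]
    - [-1,[0.8,0,0],[0,0,0]]
    - [-1,[0.8,0,0],[0,0,0]]
    - [-1,[0.8,0,0],[0,0,0]]
    - [-1,[0.8,0,0],[0,0,0]]
    - [-1,[0.6,0,0],[0,0,0]]
    - [-1,[0.3,0,0],[0,0,0]]
    - [-1,[0,0,0],[0,0,0]]
    - [-1,[0,0,0],[0,0,0]]

```text
clock: 9.35
eef_pos: [0.4732, -0.2069, 0.0441]
tool_rot: [0.996, 0.084, -0.001, -0.002]
ft_force: [-0.4, 0.3, -0.7]
grip_width: 0.0245
```

Call:
play_rows:
  moves:
    - [-1,[0.3,0,0],[0,0,0]]
    - [-1,[0.3,0,0],[0,0,0]]
    - [-1,[0.2,0,0],[0,0,0]]
    - [-1,[0,0,0],[0,0,0]]

```text
clock: 9.68
eef_pos: [0.4818, -0.2058, 0.0444]
tool_rot: [0.997, 0.084, -0.001, -0.001]
ft_force: [-0.3, 0.0, -1.3]
grip_width: 0.0247
```

Run:
```python
from h import *
o,M=pose()
b=(o["eef_pos"]*1000-[528.9,-199.1,0])@R.from_euler('z',9.7,degrees=True).as_matrix(); print('tcp in block',b)
```

```text
t 9.68 tcp [ 481.8 -205.8   44.4] yang -80.42 zax [-0.002  0.002 -1.   ] j [-0.4   0.45 -0.22  0.9   0.    2.57] F [-0.28  0.03 -1.32] g 24.7
tcp in block [-47.57733391   1.34559033  44.40457054]
```

Call:
play_rows:
  moves:
    - [-1,[0.15,0,0],[0,0,0]]
    - [-1,[0.15,0,0],[0,0,0]]
    - [-1,[0,0,0],[0,0,0]]

```text
clock: 9.93
eef_pos: [0.4829, -0.2053, 0.0439]
tool_rot: [0.997, 0.083, -0.003, -0.001]
ft_force: [-4.2, -1.1, 0.7]
grip_width: 0.024
```

Call:
play_rows:
  moves:
    - [-1,[0.15,0,0],[0,0,0]]
    - [-1,[0,0,0],[0,0,0]]
    - [-1,[0,0,0],[0,0,0]]

```text
clock: 10.18
eef_pos: [0.483, -0.2053, 0.0439]
tool_rot: [0.997, 0.083, -0.004, -0.001]
ft_force: [-6.9, -2.1, 2.0]
grip_width: 0.0244
```

Run:
```python
from h import *
o,M=pose()
b=(o["eef_pos"]*1000-[528.9,-199.1,0])@R.from_euler('z',9.7,degrees=True).as_matrix(); print('tcp in block',b)
im,d,P=grab("wrist"); save('w4.png',im,1.5)
```

```text
t 10.18 tcp [ 483.  -205.3   43.9] yang -80.48 zax [-0.007  0.002 -1.   ] j [-0.4   0.45 -0.21  0.91 -0.    2.57] F [-6.87 -2.12  2.01] g 24.4
tcp in block [-46.28902339   1.65652462  43.86999187]
```

View pics/w4.png

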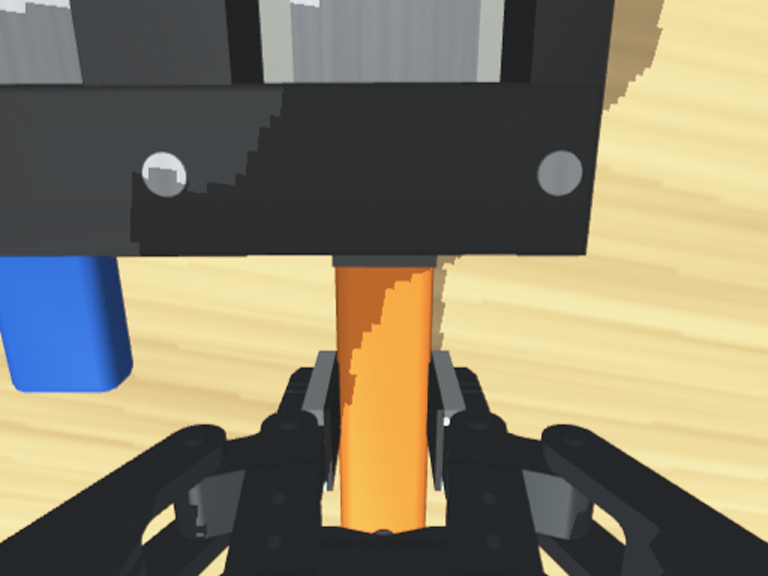

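Blade shows in the empty slot's window (380,40) and the handle is against the mouth (385,260), with ~7 N of contact. I'll release it and lift.

Call:
play_rows:
  moves:
    - [0.3,[0,0,0],[0,0,0]]
    - [0.3,[0,0,0],[0,0,0]]
    - [0.3,[0,0,0],[0,0,0]]
    - [0.3,[0,0,0],[0,0,0]]
    - [0.3,[0,0,0],[0,0,0]]
    - [0.3,[0,0,0],[0,0,0]]
    - [0.3,[0,0,-1.0],[0,0,0]]
    - [0.3,[0,0,-3.0],[0,0,0]]
    - [0.3,[0,0,-4.0],[0,0,0]]
    - [0.3,[0,0,-4.0],[0,0,0]]
    - [0.3,[0,0,-4.0],[0,0,0]]
    - [0.3,[0,0,-2.0],[0,0,0]]

```text
clock: 11.23
eef_pos: [0.488, -0.2062, 0.2307]
tool_rot: [0.997, 0.084, 0.003, 0.001]
ft_force: [1.0, -1.2, -0.4]
grip_width: 0.0551
```

Run:
```python
from h import *
o,M=pose()
im,d,P=grab("wrist")
b=(P*1000-[528.9,-199.1,0])@R.from_euler('z',9.7,degrees=True).as_matrix()
hsv=cv2.cvtColor(im,cv2.COLOR_RGB2HSV); H,S=hsv[...,0],hsv[...,1]
m=(H>=5)&(H<18)&(S>170)&(b[...,2]>20); q=b[m]
for x in(-95,-80,-60,-40,-20,-14): 
    s=q[abs(q[:,0]-x)<4]; print(x,len(s),np.round(np.median(s,0),1) if len(s) else '')
print(np.percentile(q[:,0],[0.5,99.5]))
# bar from top view
im,d,P=grab("top"); Z=P[...,2]*1000; X=P[...,0]*1000;Y=P[...,1]*1000
m=(Z>100)&(Z<120)&(X<500)&(X>420)&(Y>200)&(Y<360)
for y in range(205,355,12):
    s=m&(abs(Y-y)<6); 
    if s.sum(): print('bar',y,s.sum(),np.round(np.percentile(X[s],[2,25,50,75,98]),1),np.round(Z[s].max(),1))
to([460,275,230],-1.8)
```

```text
t 11.23 tcp [ 488.  -206.2  230.7] yang -80.42 zax [ 0.006 -0.001 -1.   ] j [-0.4   0.3   0.08  1.35  0.    2.57] F [ 1.02 -1.17 -0.38] g 55.1
-95 149 [-94.6   3.6  47.3]
-80 189 [-80.1   2.5  48.7]
-60 205 [-59.8   1.5  50. ]
-40 210 [-40.2   2.4  51.7]
-20 244 [-20.    2.3  53.2]
-14 117 [-16.1   1.3  53.5]
[-104.66711217  -14.36600498]
bar 205 55 [453.2 463.5 471.4 480.8 489.6] 119.8
bar 217 33 [443.  448.  450.7 455.8 493.3] 118.5
bar 229 22 [443.  445.5 448.2 450.6 476.7] 117.9
bar 241 18 [445.5 447.9 450.7 453.3 480. ] 117.4
bar 253 20 [445.5 447.4 449.4 451.4 453.4] 116.5
bar 265 20 [445.6 448.  450.8 453.5 480.2] 119.1
bar 277 30 [445.7 448.2 452.2 456.1 495.3] 118.3
bar 289 24 [445.7 448.2 452.1 456.2 495.7] 118.0
bar 301 28 [445.8 448.3 452.3 456.2 496.3] 115.7
bar 313 31 [446.  450.8 456.  463.1 496.4] 117.9
bar 325 65 [453.7 464.1 474.5 484.9 493.5] 120.0
bar 337 5 [470.  472.5 493.6 493.7 495.4] 116.4
bar 349 1 [498.2 498.2 498.2 498.2 498.2] 116.7
t 11.33 tcp [ 488.9 -206.5  230.4] yang -80.42 zax [ 0.008 -0.002 -1.   ] j [-0.4   0.3   0.08  1.34  0.    2.57] F [-0.61  0.82 -0.23] g 55.4
shift cm in tool axes [  5.17 -47.96  -0.06]
turn first [ 0.008 -0.004 -1.372] then shift [ 4.804e+01 -4.400e+00  4.000e-02]
```

Call:
play_rows:
  moves:
    - [0,[0,0,0],[0,0,-0.114]]
    - [0,[0,0,0],[0,0,-0.114]]
    - [0,[0,0,0],[0,0,-0.114]]
    - [0,[0,0,0],[0,0,-0.114]]
    - [0,[0,0,0],[0,0,-0.114]]
    - [0,[0,0,0],[0,0,-0.114]]
    - [0,[0,0,0],[0,0,-0.114]]
    - [0,[0,0,0],[0,0,-0.114]]
    - [0,[0,0,0],[0,0,-0.114]]
    - [0,[0,0,0],[0,0,-0.114]]
    - [0,[0,0,0],[0,0,-0.114]]
    - [0,[0,0,0],[0,0,-0.114]]

```text
clock: 12.33
eef_pos: [0.4854, -0.2051, 0.2233]
tool_rot: [0.718, 0.696, -0.0, -0.003]
ft_force: [-0.1, 0.5, -0.1]
grip_width: 0.0425
```

Call:
play_rows:
  moves:
    - [0,[3.93,-0.43,0],[0,0,0]]
    - [0,[3.93,-0.43,0],[0,0,0]]
    - [0,[3.93,-0.43,0],[0,0,0]]
    - [0,[3.93,-0.43,0],[0,0,0]]
    - [0,[3.93,-0.43,0],[0,0,0]]
    - [0,[3.93,-0.43,0],[0,0,0]]
    - [0,[3.93,-0.43,0],[0,0,0]]
    - [0,[3.93,-0.43,0],[0,0,0]]
    - [0,[3.93,-0.43,0],[0,0,0]]
    - [0,[3.93,-0.43,0],[0,0,0]]
    - [0,[3.93,-0.43,0],[0,0,0]]
    - [0,[3.93,-0.43,0],[0,0,0]]

```text
clock: 13.33
eef_pos: [0.4502, 0.2693, 0.2249]
tool_rot: [0.72, 0.694, -0.001, -0.002]
ft_force: [1.2, -0.3, -0.2]
grip_width: 0.0427
```

Call:
play_rows:
  moves:
    - [0,[0,0,0],[0,0,0]]
    - [0,[0,0,0],[0,0,0]]
    - [0,[0,0,0],[0,0,0]]

```text
clock: 13.58
eef_pos: [0.4506, 0.2673, 0.2248]
tool_rot: [0.719, 0.695, -0.001, -0.002]
ft_force: [-0.3, 0.2, -0.5]
grip_width: 0.0426
```

Run:
```python
from h import *
o,M=pose()
im,d,P=grab("wrist"); save('w5.png',im,1.5); P=P*1000; X,Y,Z=P[...,0],P[...,1],P[...,2]
m=(Z>103)&(Z<118)&(X<485)&(X>420)&(Y>180)&(Y<360)
for y in range(205,355,10):
    s=m&(abs(Y-y)<5)
    if s.sum()>3: print('bar',y,s.sum(),np.round(np.percentile(X[s],[2,50,98]),1),'top',np.round(np.percentile(Z[s],95),1))
m=(Z>118)&(Z<132)
for y in range(200,340,20):
    s=m&(abs(Y-y)<5)
    if s.sum()>3: print('lid front',y,np.round(np.percentile(X[s],1),1),np.round(np.median(Z[s]),1))
```

```text
t 13.58 tcp [450.6 267.3 224.8] yang -2.0 zax [-0.004  0.001 -1.   ] j [0.53 0.29 0.06 1.34 0.   2.14] F [-0.27  0.16 -0.55] g 42.6
bar 205 277 [452.6 469.7 484.3] top 113.1
bar 215 420 [443.9 460.  483.9] top 112.8
bar 225 184 [440.9 446.8 453. ] top 112.8
bar 235 171 [441.3 447.  452.7] top 112.9
bar 245 179 [441.7 447.4 453. ] top 113.2
bar 255 180 [442.1 447.7 453.3] top 113.2
bar 265 190 [442.5 448.1 453.6] top 113.3
bar 275 202 [442.2 448.3 453.9] top 112.9
bar 285 206 [442.6 448.2 454.2] top 113.1
bar 295 208 [443.1 449.1 454.5] top 113.1
bar 305 218 [443.5 449.  454.8] top 113.0
bar 315 259 [443.9 450.6 460.2] top 113.0
bar 325 634 [448.7 466.9 484.2] top 113.3
bar 335 178 [457.7 470.5 484.3] top 112.1
lid front 200 522.0 123.8
lid front 220 503.6 123.9
lid front 240 491.9 124.0
lid front 260 492.7 124.0
lid front 280 493.0 124.0
lid front 300 493.8 124.0
lid front 320 492.2 124.0
```

View pics/w5.png

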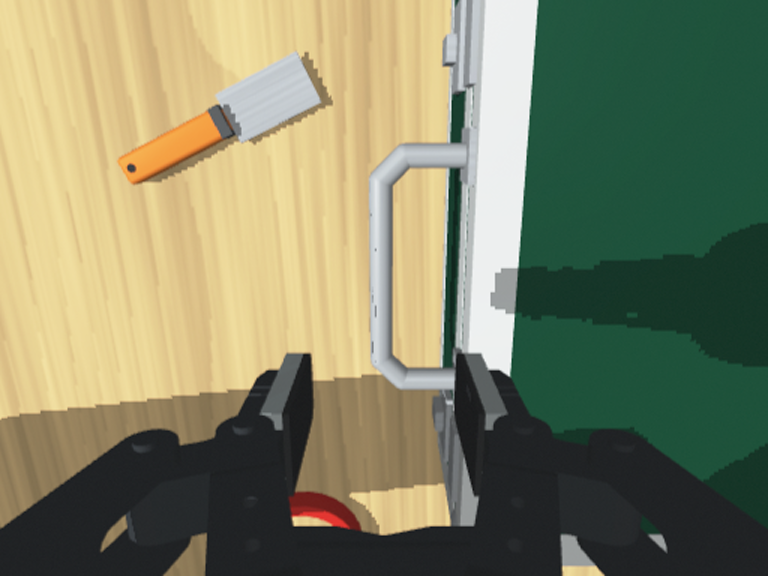

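Call:
play_rows:
  moves:
    - [0,[0,-0.25,3.0],[0,0,0]]
    - [0,[0,0,3.0],[0,0,0]]
    - [0,[0,0,3.0],[0,0,0]]
    - [0,[0,0,2.5],[0,0,0]]
    - [0,[0,0,1.4],[0,0,0]]
    - [0,[0,0,0.7],[0,0,0]]
    - [0,[0,0,0],[0,0,0]]
    - [0,[0,0,0],[0,0,0]]
    - [0,[0,0,0],[0,0,0]]

```text
clock: 14.38
eef_pos: [0.4497, 0.2681, 0.0911]
tool_rot: [0.72, 0.694, 0.001, -0.001]
ft_force: [0.9, -0.7, 0.4]
grip_width: 0.0424
```

```bash
python3 -c "
from h import *
to([448.2,267,89],-2)"
```

```text
t 14.38 tcp [449.7 268.1  91.1] yang -2.1 zax [ 0.     0.004 -1.   ] j [ 0.54  0.39 -0.17  1.01  0.    2.14] F [ 0.85 -0.72  0.41] g 42.4
shift cm in tool axes [-0.12 -0.15  0.21]
turn first [-0.    -0.004 -0.002] then shift [-0.12 -0.15  0.21]
```

Call:
play_rows:
  moves:
    - [0,[0,-0.15,0.2],[0,0,0]]
    - [-1,[0,0,0],[0,0,0]]
    - [-1,[0,0,0],[0,0,0]]
    - [-1,[0,0,0],[0,0,0]]
    - [-1,[0,0,0],[0,0,0]]
    - [-1,[0,0,0],[0,0,0]]
    - [-1,[0,0,0],[0,0,0]]
    - [-1,[0,0,0],[0,0,0]]
    - [-1,[0,0,0],[0,0,0]]
    - [-1,[0,0,0],[0,0,0]]

```text
clock: 15.22
eef_pos: [0.4487, 0.2684, 0.0883]
tool_rot: [0.72, 0.694, 0.001, -0.001]
ft_force: [4.9, -0.9, -0.2]
grip_width: 0.0098
```

```bash
cat > arc.py <<'E'
from h import *
import sys
# bar arc in tool-y/-z axes (vertical tool): steps for lid from a to b in n rows, cm
a,b,n=float(sys.argv[1]),float(sys.argv[2]),int(sys.argv[3])
f=lambda t: np.array([-(275*np.cos(t)-17.5*np.sin(t)), 90+275*np.sin(t)+17.5*np.cos(t)])
T=np.linspace(a,b,n+1); q=np.array([f(t) for t in T]); dq=np.diff(q,axis=0)/10
print([[round(x,2),round(-z,2)] for x,z in dq]); print('end rel x',f(b)[0]+275,'z',f(b)[1])
E
python3 -c "
from h import *
pose()"; python3 arc.py 0 0.72 22
```

```text
t 15.22 tcp [448.7 268.4  88.3] yang -2.07 zax [ 0.001  0.003 -1.   ] j [ 0.54  0.39 -0.18  1.    0.    2.14] F [ 4.93 -0.9  -0.18] g 9.8
[[np.float64(0.07), np.float64(-0.9)], [np.float64(0.1), np.float64(-0.9)], [np.float64(0.13), np.float64(-0.89)], [np.float64(0.16), np.float64(-0.89)], [np.float64(0.19), np.float64(-0.88)], [np.float64(0.22), np.float64(-0.88)], [np.float64(0.25), np.float64(-0.87)], [np.float64(0.27), np.float64(-0.86)], [np.float64(0.3), np.float64(-0.85)], [np.float64(0.33), np.float64(-0.84)], [np.float64(0.36), np.float64(-0.83)], [np.float64(0.38), np.float64(-0.82)], [np.float64(0.41), np.float64(-0.8)], [np.float64(0.44), np.float64(-0.79)], [np.float64(0.46), np.float64(-0.77)], [np.float64(0.49), np.float64(-0.76)], [np.float64(0.51), np.float64(-0.74)], [np.float64(0.54), np.float64(-0.73)], [np.float64(0.56), np.float64(-0.71)], [np.float64(0.58), np.float64(-0.69)], [np.float64(0.6), np.float64(-0.67)], [np.float64(0.63), np.float64(-0.65)]]
end rel x 79.79265624575464 z 284.48738505212077
```

Call:
play_rows:
  moves:
    - [-1,[0,0.02,-0.3],[0,0,0]]
    - [-1,[0,0.05,-0.6],[0,0,0]]
    - [-1,[0,0.1,-0.9],[0,0,0]]
    - [-1,[0,0.13,-0.89],[0,0,0]]
    - [-1,[0,0.16,-0.89],[0,0,0]]
    - [-1,[0,0.19,-0.88],[0,0,0]]
    - [-1,[0,0.22,-0.88],[0,0,0]]
    - [-1,[0,0.25,-0.87],[0,0,0]]
    - [-1,[0,0.15,-0.4],[0,0,0]]
    - [-1,[0,0,0],[0,0,0]]

```text
clock: 16.05
eef_pos: [0.4605, 0.268, 0.1541]
tool_rot: [0.72, 0.694, 0.001, -0.002]
ft_force: [4.6, 1.2, -2.8]
grip_width: 0.0101
```

```bash
cat > lid.py <<'E'
from h import *
import sys
from scipy.optimize import brentq
o,M=pose(); p=o["eef_pos"]*1000
f=lambda t: np.array([-(275*np.cos(t)-17.5*np.sin(t))+275, 275*np.sin(t)+17.5*np.cos(t)-17.5])
g=p-19*M[:,2]
g0=np.array([448.7,268.4,107.3])
dz=g[2]-107.3; dx=(g-g0)@[.9994,-.035,0]
th=brentq(lambda t:f(t)[1]-dz,-0.2,1.4)
print('bar z',round(g[2],1),'theta(z)',round(th,3),'x along',round(dx,1),'arc x',round(f(th)[0],1),'bar height')
if len(sys.argv)>1:
    b=float(sys.argv[1]); n=int(sys.argv[2]); T=np.linspace(th,b,n+1); q=np.array([f(t) for t in T]); q[0]=[dx,dz]
    e=q-q[0]; s=[M.T@np.array([x*.9994,x*-.035,z])/10 for x,z in e]; print(np.round(np.diff(s,axis=0),2).tolist())
E
python3 lid.py 0.7 14
```

```text
t 16.05 tcp [460.5 268.  154.1] yang -2.05 zax [-0.001  0.004 -1.   ] j [ 0.52  0.35 -0.05  1.17  0.    2.13] F [ 4.61  1.19 -2.82] g 10.1
bar z 173.1 theta(z) 0.244 x along 11.8 arc x 12.3 bar height
[[0.0, 0.34, -0.85], [0.0, 0.31, -0.84], [0.0, 0.34, -0.83], [0.0, 0.37, -0.82], [0.0, 0.39, -0.81], [0.0, 0.42, -0.79], [0.0, 0.44, -0.78], [0.0, 0.47, -0.77], [0.0, 0.49, -0.75], [0.0, 0.52, -0.73], [0.0, 0.54, -0.72], [0.0, 0.57, -0.7], [0.0, 0.59, -0.68], [0.0, 0.61, -0.66]]
```

Call:
play_rows:
  moves:
    - [-1,[0,0.15,-0.4],[0,0,0]]
    - [-1,[0,0.3,-0.84],[0,0,0]]
    - [-1,[0,0.32,-0.84],[0,0,0]]
    - [-1,[0,0.34,-0.83],[0,0,0]]
    - [-1,[0,0.37,-0.82],[0,0,0]]
    - [-1,[0,0.39,-0.81],[0,0,0]]
    - [-1,[0,0.42,-0.79],[0,0,0]]
    - [-1,[0,0.44,-0.78],[0,0,0]]
    - [-1,[0,0.47,-0.77],[0,0,0]]
    - [-1,[0,0.49,-0.75],[0,0,0]]
    - [-1,[0,0.25,-0.35],[0,0,0]]
    - [-1,[0,0,0],[0,0,0]]

```text
clock: 17.05
eef_pos: [0.4991, 0.2667, 0.2338]
tool_rot: [0.719, 0.695, 0.0, -0.003]
ft_force: [-0.0, 5.0, -2.0]
grip_width: 0.0096
```

```bash
python3 lid.py 0.8 12
```

```text
t 17.05 tcp [499.1 266.7 233.8] yang -2.02 zax [-0.004  0.004 -1.   ] j [0.49 0.37 0.19 1.39 0.01 2.09] F [-0.01  4.97 -1.99] g 9.6
bar z 252.8 theta(z) 0.569 x along 50.5 arc x 52.8 bar height
[[0.0, 0.55, -0.43], [0.0, 0.32, -0.42], [0.0, 0.33, -0.41], [0.0, 0.34, -0.41], [0.0, 0.35, -0.4], [0.0, 0.36, -0.39], [0.0, 0.36, -0.39], [0.0, 0.37, -0.38], [0.0, 0.38, -0.37], [0.0, 0.38, -0.36], [0.0, 0.39, -0.36], [0.0, 0.4, -0.35]]
```

Call:
play_rows:
  moves:
    - [-1,[0,0.25,-0.25],[0,0,0]]
    - [-1,[0,0.32,-0.42],[0,0,0]]
    - [-1,[0,0.33,-0.41],[0,0,0]]
    - [-1,[0,0.34,-0.41],[0,0,0]]
    - [-1,[0,0.35,-0.4],[0,0,0]]
    - [-1,[0,0.36,-0.39],[0,0,0]]
    - [-1,[0,0.36,-0.39],[0,0,0]]
    - [-1,[0,0.37,-0.38],[0,0,0]]
    - [-1,[0,0.3,-0.3],[0,0,0]]
    - [-1,[0,0,0],[0,0,0]]
    - [-1,[0,0,0],[0,0,0]]

```text
clock: 17.97
eef_pos: [0.5267, 0.2657, 0.2677]
tool_rot: [0.719, 0.695, -0.001, -0.004]
ft_force: [-5.8, 3.6, 3.7]
grip_width: 0.0099
```

```bash
cat > pl.py <<'E'
from h import *
def theta():
  for n in("top","scene"):
    im,d,P=grab(n); hsv=cv2.cvtColor(im,cv2.COLOR_RGB2HSV); H,S,V=[hsv[...,i].astype(int) for i in range(3)]
    P=P*1000; m=(H>60)&(H<95)&(S>120)&(P[...,0]>480)&(P[...,0]<800)&(P[...,1]>100)&(P[...,1]<440)&(P[...,2]>130)
    q=P[m]
    if len(q)<200: print(n,'few',len(q)); continue
    for _ in range(6):
        c=np.median(q,0); v=np.linalg.svd(q-q.mean(0),full_matrices=False)[2][2]; r=(q-q.mean(0))@v; q=q[abs(r)<max(2.5*r.std(),1.5)]
    v*=np.sign(v[2]); print(n,len(q),'normal',np.round(v,3),'theta',round(np.arctan2(-v[0]*1.0,v[2]),3) if v[0]<0 else round(np.arctan2(v[0],v[2]),3))
theta()
E
python3 lid.py 0.9 10; python3 pl.py
```

```text
t 17.97 tcp [526.7 265.7 267.7] yang -1.96 zax [-0.006  0.005 -1.   ] j [0.46 0.42 0.35 1.51 0.01 2.07] F [-5.78  3.65  3.69] g 9.9
bar z 286.7 theta(z) 0.733 x along 78.2 arc x 82.2 bar height
[[0.0, 0.74, -0.32], [0.0, 0.34, -0.32], [0.0, 0.34, -0.31], [0.0, 0.35, -0.31], [0.0, 0.35, -0.3], [0.0, 0.36, -0.29], [0.0, 0.36, -0.29], [0.0, 0.37, -0.28], [0.0, 0.37, -0.28], [0.0, 0.38, -0.27]]
top 2369 normal [ 0.652 -0.022  0.758] theta 0.71
scene 5950 normal [ 0.651 -0.023  0.759] theta 0.709
```

Call:
play_rows:
  moves:
    - [-1,[0,0.2,-0.25],[0,0,0]]
    - [-1,[0,0.27,-0.28],[0,0,0]]
    - [-1,[0,0.27,-0.28],[0,0,0]]
    - [-1,[0,0.28,-0.27],[0,0,0]]
    - [-1,[0,0.28,-0.27],[0,0,0]]
    - [-1,[0,0.28,-0.27],[0,0,0]]
    - [-1,[0,0.29,-0.26],[0,0,0]]
    - [-1,[0,0.29,-0.25],[0,0,0]]
    - [-1,[0,0.2,-0.17],[0,0,0]]
    - [-1,[0,0,0],[0,0,0]]
    - [-1,[0,0,0],[0,0,0]]

```text
clock: 18.98
eef_pos: [0.5508, 0.2649, 0.2902]
tool_rot: [0.719, 0.695, -0.001, -0.004]
ft_force: [-4.5, 4.8, 3.0]
grip_width: 0.0097
```

```bash
python3 lid.py; python3 pl.py
```

```text
t 18.98 tcp [550.8 264.9 290.2] yang -1.97 zax [-0.006  0.005 -1.   ] j [0.44 0.47 0.48 1.59 0.01 2.05] F [-4.46  4.77  3.05] g 9.7
bar z 309.2 theta(z) 0.857 x along 102.2 arc x 108.2 bar height
top 1570 normal [ 0.737 -0.024  0.676] theta 0.829
scene 5884 normal [ 0.737 -0.026  0.676] theta 0.829
```

Call:
play_rows:
  moves:
    - [-1,[0,0.2,-0.15],[0,0,0]]
    - [-1,[0,0.25,-0.2],[0,0,0]]
    - [-1,[0,0.25,-0.2],[0,0,0]]
    - [-1,[0,0.25,-0.19],[0,0,0]]
    - [-1,[0,0.25,-0.18],[0,0,0]]
    - [-1,[0,0.1,-0.08],[0,0,0]]
    - [-1,[0,0,0],[0,0,0]]
    - [-1,[0,0,0],[0,0,0]]

```text
clock: 19.75
eef_pos: [0.564, 0.2645, 0.3007]
tool_rot: [0.719, 0.695, -0.0, -0.003]
ft_force: [-3.4, 4.0, 3.8]
grip_width: 0.01
```

```bash
python3 lid.py; python3 pl.py
python3 - <<'E'
from h import *
for n in("top","scene"):
    z=np.load(n+'.npz'); im,P=z['im'],z['P']*1000
    hsv=cv2.cvtColor(im,cv2.COLOR_RGB2HSV); m=(hsv[...,0]>60)&(hsv[...,0]<95)&(hsv[...,1]>120)&(P[...,0]>480)&(P[...,0]<800)&(P[...,1]>100)&(P[...,1]<440)&(P[...,2]>115)&(P[...,2]<132)
    q=P[m]; print(n,len(q),'shut normal',np.round(np.linalg.svd(q-q.mean(0),full_matrices=False)[2][2],4),np.median(q[:,2]))
E
```

```text
t 19.75 tcp [564.  264.5 300.7] yang -1.96 zax [-0.005  0.005 -1.   ] j [0.44 0.49 0.55 1.63 0.01 2.04] F [-3.37  4.    3.85] g 10.0
bar z 319.7 theta(z) 0.923 x along 115.5 arc x 123.0 bar height
top 1190 normal [ 0.776 -0.027  0.63 ] theta 0.889
scene 5760 normal [ 0.777 -0.027  0.629] theta 0.89
top 6060 shut normal [-1.8e-03  5.0e-04  1.0e+00] 125.10586962182202
scene 3615 shut normal [ 0.0021  0.0012 -1.    ] 123.67955881919312
```

Call:
play_rows:
  moves:
    - [-1,[0,-0.1,0.07],[0,0,0]]
    - [-1,[0,-0.22,0.16],[0,0,0]]
    - [-1,[0,-0.24,0.18],[0,0,0]]
    - [-1,[0,-0.24,0.18],[0,0,0]]
    - [-1,[0,-0.24,0.19],[0,0,0]]
    - [-1,[0,-0.24,0.19],[0,0,0]]
    - [-1,[0,-0.24,0.2],[0,0,0]]
    - [-1,[0,-0.24,0.2],[0,0,0]]
    - [-1,[0,-0.24,0.2],[0,0,0]]
    - [-1,[0,-0.15,0.13],[0,0,0]]
    - [-1,[0,-0.1,0.09],[0,0,0]]
    - [-1,[0,0,0],[0,0,0]]

```text
clock: 20.85
eef_pos: [0.5421, 0.2652, 0.2832]
tool_rot: [0.719, 0.695, 0.001, -0.003]
ft_force: [-3.6, 4.3, 4.6]
grip_width: 0.0102
```

Call:
play_rows:
  moves:
    - [-1,[0,0,0],[0,0,0]]
    - [-1,[0,0,0],[0,0,0]]
    - [-1,[0,0,0],[0,0,0]]
    - [-1,[0,0,0],[0,0,0]]

```text
clock: 21.18
eef_pos: [0.5423, 0.2652, 0.2833]
tool_rot: [0.719, 0.695, 0.001, -0.003]
ft_force: [-2.8, 3.7, 4.7]
grip_width: 0.01
```

```bash
python3 lid.py; python3 pl.py
```

```text
t 21.18 tcp [542.3 265.2 283.3] yang -1.97 zax [-0.002  0.005 -1.   ] j [0.45 0.44 0.43 1.56 0.01 2.06] F [-2.84  3.68  4.75] g 10.0
bar z 302.3 theta(z) 0.817 x along 93.7 arc x 99.5 bar height
top 1853 normal [ 0.708 -0.025  0.705] theta 0.787
scene 5918 normal [ 0.709 -0.025  0.705] theta 0.788
```

Run:
```python
from h import *
im,d,P=grab("scene"); save('s2.png',im,1.5)
o,_=pose(); print(np.abs(o["joint_vel"]).max())
```

```text
t 21.33 tcp [542.3 265.2 283.3] yang -1.97 zax [-0.002  0.005 -1.   ] j [0.45 0.44 0.43 1.56 0.01 2.06] F [-3.01  4.69  4.63] g 9.9
0.001091517206397896
```

View pics/s2.png

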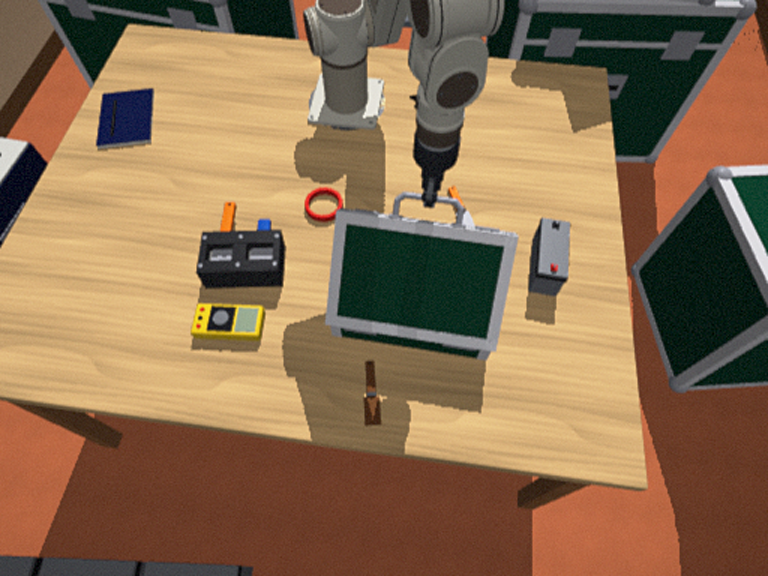

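The scraper is in the empty slot with its orange handle out at (229,217). The lid is open and held at the bow handle (430,200), and the battery, tape and meter haven't moved. I'm handing in now.

```bash
python3 -c "
from workcell import bot
print(bot.job_done())"
```

```text
the job is handed in; nothing more can be done
None
```

The scraper is in the empty slot and the lid is held still about 3.6° below its balance point. I handed the job in at about 21 s of the 66 s allowed.

- **Scraper:** I took the larger orange scraper from the lid and pushed it blade first into the slot until the handle met the mouth, with about 7 N of contact. After I let go, the handle end was 104.7 mm out, so the blade is in to its full 80 mm, and it droops about 5° as you described.
- **Lid:** I raised it by the bow handle to 0.889 rad, about 2° past balance, then eased it back to 0.788 rad. At hand-in the gripper was still closed on the bar and the joints were not moving.
- **Left alone:** the last picture shows the battery, meter, tape and both look-alike scrapers where they were.

**Disagreement in the checks:** gripper height alone put the lid about 0.03 rad higher, at 0.817 rad. I went by 0.788 because both cameras gave it to within 0.001 rad and the gripper's forward travel matched it. The bar had probably slid about 5 mm in the fingers. Either value is below the 0.85 rad balance.

**Force reading:** I did not confirm the balance point by feel. Friction and side loads at the bar were 3 to 5 N, which hid the 0.3 N spring force.

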